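# Pack up the overhanging wing of a clay ridge tile

## Task

Prop the clay tile's still unsupported wing so that it cannot sag while it dries: to the packer that already lies in front of it add the two others that together make up the height of the gap snugly, stacked square on one another, and slide the whole stack in under the middle of the wing, square to it, with about 25 mm of each packer left showing so they can be drawn out again. Do not force anything against the soft clay, leave the two packers you do not need where they lie, and do not disturb the bowl, the paddle or the round ornament.

Things in the scene. Friction and masses are not known exactly. Their poses are not given: they have to be found in the camera images.
- tile: Unfinished ornamental ridge-end roof tile of grey-brown clay, lying on its back; heavy, rigid, does not move. Arched body 105 mm high (scrolls to 155) with two flat wings, 20 mm thick, 6 mm relief on top; the far wing (+y) is already propped, the near one (-y) is not. Origin on the bench straight below the middle of the near wing's outer edge; x along that edge, +y under the wing.
- wing_edge (a point): Middle of the near wing's lower outer edge; axes as the tile's. Flat underside, 62 mm above the bench: the gap to fill. It is 110 mm wide (x -55 to 55), outer corners rounded, 95 mm deep (y 0 to 95, then the body's wall); open at the edge and both sides. The packer lying in front has its centre within 10 mm of x = 0, its near end 20 to 35 mm short of the edge.
- packer_10: Loose plain wooden packer, flat block 54 x 100 mm, 10 mm thick, about 33 g. Origin at the centre of its underside; x along the 54 mm width, y along the 100 mm length, z up. The five packers differ only in thickness and are shuffled over five places: one in front of the wing, four in two rows further out; all flat on the bench, length within 0.1 rad of the tile's y.
- packer_15: Loose plain wooden packer, flat block 54 x 100 mm, 15 mm thick, about 50 g. Origin at the centre of its underside; x along the 54 mm width, y along the 100 mm length, z up. The five packers differ only in thickness and are shuffled over five places: one in front of the wing, four in two rows further out; all flat on the bench, length within 0.1 rad of the tile's y.
- packer_20: Loose plain wooden packer, flat block 54 x 100 mm, 20 mm thick, about 67 g. Origin at the centre of its underside; x along the 54 mm width, y along the 100 mm length, z up. The five packers differ only in thickness and are shuffled over five places: one in front of the wing, four in two rows further out; all flat on the bench, length within 0.1 rad of the tile's y.
- packer_25: Loose plain wooden packer, flat block 54 x 100 mm, 25 mm thick, about 84 g. Origin at the centre of its underside; x along the 54 mm width, y along the 100 mm length, z up. The five packers differ only in thickness and are shuffled over five places: one in front of the wing, four in two rows further out; all flat on the bench, length within 0.1 rad of the tile's y.
- packer_30: Loose plain wooden packer, flat block 54 x 100 mm, 30 mm thick, about 100 g. Origin at the centre of its underside; x along the 54 mm width, y along the 100 mm length, z up. The five packers differ only in thickness and are shuffled over five places: one in front of the wing, four in two rows further out; all flat on the bench, length within 0.1 rad of the tile's y.
- bowl: Bystander: white ceramic bowl, 110 mm across, 50 mm high; origin at the centre of its underside.
- paddle: Bystander: dark wooden clay-beating paddle lying flat, blade 55 x 150 x 16 mm, handle towards its -y, 260 mm overall; origin on the bench, 20 mm inside the handle end of the blade.
- boss: Bystander: round clay ornament 84 mm across, 37 mm high; origin at the centre of its underside.
Not all that is in view belongs to the job. Leave any black or blue look-alike of the packer_10 alone.

How it is judged (in metres and radians):
At the end, for the whole second after the job is handed in: Level stack at rest, its top within 4.5 mm of the wing's underside, includes the packer that lay in front; each packer in it within 22 mm of the wing's centre line, 10-40 mm showing, turned under 0.14 rad, tilted under 0.04 rad; the other packers within 30 mm of their starts (((x of packer_10 in the frame of wing_edge between -0.022 and 0.022 m and y of packer_10 in the frame of wing_edge between 0.01 and 0.04 m and z of packer_10 in the frame of wing_edge between -0.0145 and -0.005 m and angle between the y axis of packer_10 and the y axis of wing_edge, either way round below 0.14 rad and angle between packer_10's own z axis and vertical below 0.04 rad) or (x of packer_15 in the frame of wing_edge between -0.022 and 0.022 m and y of packer_15 in the frame of wing_edge between 0.01 and 0.04 m and z of packer_15 in the frame of wing_edge between -0.0195 and -0.005 m and angle between the y axis of packer_15 and the y axis of wing_edge, either way round below 0.14 rad and angle between packer_15's own z axis and vertical below 0.04 rad) or (x of packer_20 in the frame of wing_edge between -0.022 and 0.022 m and y of packer_20 in the frame of wing_edge between 0.01 and 0.04 m and z of packer_20 in the frame of wing_edge between -0.0245 and -0.005 m and angle between the y axis of packer_20 and the y axis of wing_edge, either way round below 0.14 rad and angle between packer_20's own z axis and vertical below 0.04 rad) or (x of packer_25 in the frame of wing_edge between -0.022 and 0.022 m and y of packer_25 in the frame of wing_edge between 0.01 and 0.04 m and z of packer_25 in the frame of wing_edge between -0.0295 and -0.005 m and angle between the y axis of packer_25 and the y axis of wing_edge, either way round below 0.14 rad and angle between packer_25's own z axis and vertical below 0.04 rad) or (x of packer_30 in the frame of wing_edge between -0.022 and 0.022 m and y of packer_30 in the frame of wing_edge between 0.01 and 0.04 m and z of packer_30 in the frame of wing_edge between -0.0345 and -0.005 m and angle between the y axis of packer_30 and the y axis of wing_edge, either way round below 0.14 rad and angle between packer_30's own z axis and vertical below 0.04 rad)) and ((x of packer_10 in the frame of wing_edge between -0.022 and 0.022 m and y of packer_10 in the frame of wing_edge between 0.01 and 0.04 m and z of packer_10 in the frame of wing_edge below -0.005 m and angle between the y axis of packer_10 and the y axis of wing_edge, either way round below 0.14 rad and angle between packer_10's own z axis and vertical below 0.04 rad) or (distance of packer_10 from where it was at the start of the episode below 0.03 m and horizontal distance between packer_10 and wing_edge above 0.13 m)) and ((x of packer_15 in the frame of wing_edge between -0.022 and 0.022 m and y of packer_15 in the frame of wing_edge between 0.01 and 0.04 m and z of packer_15 in the frame of wing_edge below -0.005 m and angle between the y axis of packer_15 and the y axis of wing_edge, either way round below 0.14 rad and angle between packer_15's own z axis and vertical below 0.04 rad) or (distance of packer_15 from where it was at the start of the episode below 0.03 m and horizontal distance between packer_15 and wing_edge above 0.13 m)) and ((x of packer_20 in the frame of wing_edge between -0.022 and 0.022 m and y of packer_20 in the frame of wing_edge between 0.01 and 0.04 m and z of packer_20 in the frame of wing_edge below -0.005 m and angle between the y axis of packer_20 and the y axis of wing_edge, either way round below 0.14 rad and angle between packer_20's own z axis and vertical below 0.04 rad) or (distance of packer_20 from where it was at the start of the episode below 0.03 m and horizontal distance between packer_20 and wing_edge above 0.13 m)) and ((x of packer_25 in the frame of wing_edge between -0.022 and 0.022 m and y of packer_25 in the frame of wing_edge between 0.01 and 0.04 m and z of packer_25 in the frame of wing_edge below -0.005 m and angle between the y axis of packer_25 and the y axis of wing_edge, either way round below 0.14 rad and angle between packer_25's own z axis and vertical below 0.04 rad) or (distance of packer_25 from where it was at the start of the episode below 0.03 m and horizontal distance between packer_25 and wing_edge above 0.13 m)) and ((x of packer_30 in the frame of wing_edge between -0.022 and 0.022 m and y of packer_30 in the frame of wing_edge between 0.01 and 0.04 m and z of packer_30 in the frame of wing_edge below -0.005 m and angle between the y axis of packer_30 and the y axis of wing_edge, either way round below 0.14 rad and angle between packer_30's own z axis and vertical below 0.04 rad) or (distance of packer_30 from where it was at the start of the episode below 0.03 m and horizontal distance between packer_30 and wing_edge above 0.13 m)) and linear speed of each of packer_10, packer_15, packer_20, packer_25, packer_30 below 0.01 m/s); the robot touches nothing.
It fails at once if the clay tile is pressed with more than 15 N by anything (contact force between tile and anything else above 15 N).
It fails at once if a bystander (bowl, paddle or round ornament) is moved by more than 30 mm (distance of any of bowl, paddle, boss from where it was at the start of the episode above 0.03 m).
It also fails if it takes over 58 s, if anything falls off the work surface, if the arm or the gripper's body presses on something with over 40 N, if the wrist force passes 120 N, or if a joint passes its speed limit or range.

## Robot

A 7-joint arm with a two-finger parallel gripper is mounted at the origin on the work surface. World frame = base frame: x ahead of the robot, y to its left, z up, the work surface at z = 0. Lengths are in m, angles in degrees, forces in N, time in s.
With the tool pointing down it reaches from about 0.425 to 0.875 m from the base axis. Payload 4.7 kg.
Tool frame: the origin (TCP) lies midway between the tips of the shut fingers; the grasp point (between the pads) lies 19 mm behind it; z points along the fingers, y is the direction in which the jaws open and shut (so a half turn about z gives the same grasp; the last joint's range is limited). The gripper opens to 87 mm and grips with 3 to 60 N. Pads are 19 mm wide; open, the fingers measure 117 mm over their backs; the gripper's body (75 mm by 190 mm) begins 51 mm behind the grasp point.
Start: joints at [67.844, 18.392, -4.016, 83.108, 1.295, 78.541, -3.26], TCP at [0.254, -0.599, 0.223] pointing down, gripper open.
Joint ranges: [-163.93, 163.93], [-17.29, 119.83], [-79.2, 71.16], [3.27, 140.29], [-89.18, 269.18], [5.43, 117.66], [-154.24, 154.24]. Speed limits (degrees/s): [147.25, 147.25, 180, 180, 180, 180, 180].

## Interface

Orientations are given as [roll, pitch, yaw] about the fixed x, y, z axes, in that order (R = Rz(yaw) Ry(pitch) Rx(roll)).
In Python, from cell import env gives the robot as it stands.
- The arm moves only by the tool apply_moves, never from a script. Its argument "targets" is a list of rows, each a list of 2 entries, a list of its own where there are three numbers: the shift along the world's x, y, z in mm, then the turn, a rotation vector about the world's x, y, z in rad. A call has 1 to 8 rows; each row is the pose to reach, as a shift and turn from the pose commanded when the call began; what a row does not reach only later rows make up. A row lasts 1/10 s, in which the tool goes at most 50 mm and 8.59 degrees, less where a joint would pass 70% of its speed; a pose out of reach is approached as far as the arm can. A call with a gripper value outside its range is refused whole. "hand" is the finger opening in mm, from 0 to 87, set as the call begins (left out, the last holds). The fingers move at their own pace and stop on an object; "squeeze" is the grip in N (left out, the last holds). Time passes only in rows, so rows that repeat a pose let the fingers close. It gives the time, the measured TCP pose, the force and the opening at its end, in the units of the state.
- env.get_obs(): the state, without advancing time (a new reading comes with each control period).
- env.read_camera(name): name is "scene" or "top"; returns a dict with "image" (400x640x3 uint8, red, green, blue), "camera_matrix" (3x3 intrinsics, pixels), "camera_from_world" (4x4, takes a point from world to camera coordinates). Camera axes: x right, y down, z forward; pixel columns grow to the right and rows downward; lengths in m; the calibration is good to about 2 mm. A picture is of the moment at which its call begins. There is no depth.
- env.sign_off(): hands the job in, once; it reports no verdict.
Trained networks look in a picture, given as the dict that the camera call returned (one of the last four; its "shot" number tells which), for a name from the list of things; names that differ only in an ending like _2 or _b are one class to them, and where a whole thing is asked for, a point or a joint stands for the part that bears it (a point fixed in the world has none). Each returns a list of dicts, best first, with "conf" (0 to 1); they miss things now and then, are a little off and sometimes report something else, mostly with a low value. They report only what shows in the picture. A call takes as long as a camera call. They do not tell look-alikes from the thing itself.
- env.regions_of(picture, target): "region" (400x640 bool, what is visible of it) and "rect" ([left, top, right, bottom] in pixels, round what is visible of it).
The state is a dict: "time_s": time; "qpos": joint angles; "joint_velocities": joint speeds; "effort": joint torques, N m; "tool_pos": TCP position; "tool_rot": TCP orientation; "force": force on the tool from outside, world axes, zero at the start; "wrist_torque": the same for the moment, N m; "grip_width": finger opening in m.
Only numpy, scipy, OpenCV 4.12 (cv2) and the standard library are available. Lean on these libraries where they do the work, as an engineer would, in place of code of your own. Each camera call takes 0.05 s, during which the arm holds its last target. There are 200 camera calls.

## Working session

There is one attempt and no reset: what is moved stays moved. The work goes in short steps, Python scripts to look and compute and a tool call to move; the robot and the scene stay as the last step left them, time stands still between calls to the robot, and variables do not carry over. Pictures are saved under pics/ and viewed, about 8 in all and at most 12, crops included, and the job is handed in when it is done.

Besides the shell and the picture viewer there is one more tool, called after ">>>" by a JSON object that holds its "api" and its "payload". apply_moves: Moves the arm, as the interface text tells. Its arguments: {"type":"object","properties":{"targets":{"type":"array","items":{"type":"array"}},"hand":{"type":"number"},"squeeze":{"type":"number"}},"required":["targets"]}

```bash
mkdir -p pics; ls
python3 - <<'E'
from cell import env
import cv2,numpy as np
o=env.get_obs();print({k:o[k] for k in('time_s','tool_pos','tool_rot','force','grip_width')})
for n in('scene','top'):
    p=env.read_camera(n);cv2.imwrite(f'pics/{n}0.png',p['image'][...,::-1])
    print(n,p['camera_matrix'].round(1).tolist(),p['camera_from_world'].round(4).tolist())
    for t in('tile','packer_10','packer_15','packer_20','packer_25','packer_30','bowl','paddle','boss'):
        try: r=env.regions_of(p,t);print(t,[(round(float(d['conf']),2),np.array(d['rect']).tolist(),int(d['region'].sum())) for d in r])
        except Exception as e: print(t,e)
E
```

```text
pics
{'time_s': 0.0, 'tool_pos': array([ 0.25330773, -0.59800958,  0.22146271]), 'tool_rot': array([-1.79889265e+02,  8.46861116e-03,  2.29636555e+01]), 'force': array([0.02027927, 0.11317467, 0.24026946]), 'grip_width': 0.08713390795737874}
scene [[395.2, 0.0, 315.5], [0.0, 395.2, 203.1], [0.0, 0.0, 1.0]] [[-0.6305, 0.7759, 0.022, 0.3036], [0.5029, 0.43, -0.7498, -0.2055], [-0.5912, -0.4617, -0.6613, 1.4397], [0.0, 0.0, 0.0, 1.0]]
tile [(0.91, [172.3, 157.8, 530.4, 400.0], 39937)]
packer_10 [(0.73, [294.8, 229.0, 334.3, 252.8], 593), (0.69, [234.9, 175.4, 270.9, 201.1], 522), (0.65, [235.3, 211.0, 276.8, 240.8], 611), (0.59, [471.8, 226.5, 511.9, 254.6], 674), (0.58, [207.3, 195.3, 246.2, 224.9], 700), (0.56, [403.2, 218.5, 443.9, 228.7], 454), (0.55, [267.9, 187.5, 302.7, 216.8], 566)]
packer_15 [(0.73, [294.8, 229.0, 334.3, 252.8], 593), (0.69, [234.9, 175.4, 270.9, 201.1], 522), (0.65, [235.3, 211.0, 276.8, 240.8], 611), (0.59, [471.8, 226.5, 511.9, 254.6], 674), (0.58, [207.3, 195.3, 246.2, 224.9], 700), (0.56, [403.2, 218.5, 443.9, 228.7], 454), (0.55, [267.9, 187.5, 302.7, 216
[... 2134 characters left out ...]
09.8], 822)]
packer_25 [(0.92, [336.2, 147.5, 372.5, 171.5], 654), (0.86, [341.2, 189.5, 380.3, 216.0], 737), (0.81, [282.8, 172.5, 321.0, 199.1], 657), (0.71, [207.2, 262.3, 247.7, 298.8], 755), (0.64, [385.8, 187.0, 426.0, 213.2], 746), (0.56, [143.8, 281.0, 184.0, 309.8], 822)]
packer_30 [(0.92, [336.2, 147.5, 372.5, 171.5], 654), (0.86, [341.2, 189.5, 380.3, 216.0], 737), (0.81, [282.8, 172.5, 321.0, 199.1], 657), (0.71, [207.2, 262.3, 247.7, 298.8], 755), (0.64, [385.8, 187.0, 426.0, 213.2], 746), (0.56, [143.8, 281.0, 184.0, 309.8], 822)]
bowl [(0.61, [300.6, 92.5, 343.1, 127.3], 1117)]
paddle [(0.71, [436.4, 115.0, 468.9, 202.3], 1158)]
boss [(0.82, [250.1, 112.3, 280.6, 147.2], 642)]
```

View pics/scene0.png

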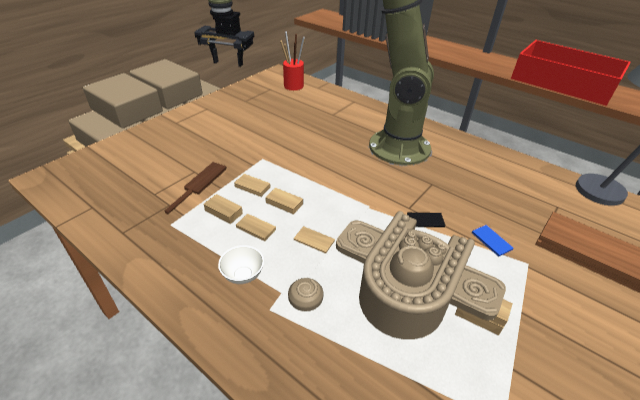

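View pics/top0.png

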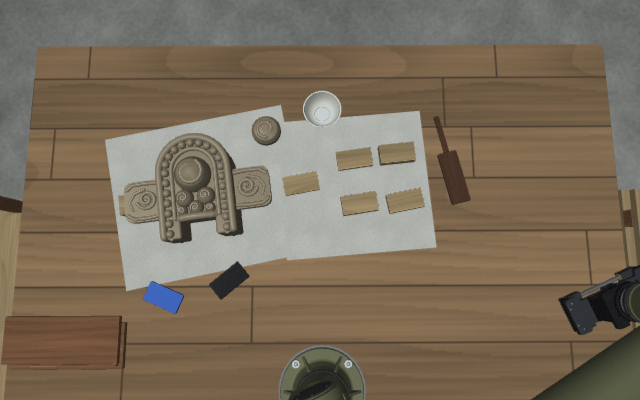

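The scene shows the front packer at about (315,239), with four more at (252,186), (284,201), (223,208) and (256,227). In the top view the front one is at (301,183) and the near wing's edge is at u≈271. Black and blue are decoys. Next I'll fit the boxes, thickness included, and make zoomed crops.

```bash
cat > h.py <<'E'
from cell import env
import cv2,numpy as np
from scipy.optimize import minimize
def proj(p,P):
    P=np.atleast_2d(P);T=p['camera_from_world'];c=P@T[:3,:3].T+T[:3,3];q=c@p['camera_matrix'].T
    return q[:,:2]/q[:,2:]
def unproj(p,uv,z):
    T=p['camera_from_world'];R=T[:3,:3];o=-R.T@T[:3,3]
    d=R.T@np.linalg.solve(p['camera_matrix'],[uv[0],uv[1],1]);return o+d*(z-o[2])/d[2]
def box(x,y,a,z0,z1):
    c,s=np.cos(a),np.sin(a)
    return np.array([[x+c*i-s*j,y+s*i+c*j,z] for z in(z0,z1) for i in(-.027,.027) for j in(-.05,.05)])
def alpha(p):
    im=p['image'].astype(float);s=(im.max(2)-im.min(2))/np.maximum(im.max(2),1)
    return s
S=8
def cover(p,P,r):
    l,t,R,b=r;h=cv2.convexHull(((proj(p,P)-[l,t]+.5)*S).astype(np.float32)).reshape(-1,2)
    m=np.zeros(((b-t)*S,(R-l)*S),np.float32)
    cv2.fillConvexPoly(m,np.round((h-.5)*16).astype(np.int32),1.,shift=4)
    return cv2.resize(m,(R-l,b-t),interpolation=cv2.INTER_AREA)
def fit(p,x,y,a,t,z0=0,free=True):
    uv=proj(p,box(x,y,a,z0,z0+.03));l,tt=np.floor(uv.min(0)).astype(int)-4;R,b=np.ceil(uv.max(0)).astype(int)+5
    r=(l,tt,R,b);s=alpha(p)[tt:b,l:R]
    lo=np.percentile(s,15);hi=np.percentile(s,85) 
    A=np.clip((s-lo)/(hi-lo),0,1)
    f=lambda v:((cover(p,box(v[0],v[1],v[2],z0,z0+(v[3] if free else t)),r)-A)**2).sum()
    best=None
    for t0 in(.01,.02,.03) if free else (t,):
        v0=np.array([x,y,a,t0]);q=minimize(f,v0,method='Nelder-Mead',options=dict(initial_simplex=v0+np.vstack([np.zeros(4),np.diag([.008,.008,.08,.008])]),maxiter=400,xatol=1e-5))
        if best is None or q.fun<best.fun:best=q
    return best
E
python3 - <<'E'
from h import *
ps,pt=env.read_camera('scene'),env.read_camera('top')
for n,uv in dict(front=(301,183),A=(354,158),B=(397,153),C=(360,203),D=(405,200)).items():
    x,y,_=unproj(pt,uv,.02)
    for p in(pt,ps):
        q=fit(p,x,y,.13,.02);print(n,(q.x*1000).round(1),round(q.fun,2))
c=cv2.resize(ps['image'][165:265,190:350,::-1],(800,500),interpolation=cv2.INTER_CUBIC);cv2.imwrite('pics/s1.png',c)
c=cv2.resize(pt['image'][140:230,190:330,::-1],(784,504),interpolation=cv2.INTER_CUBIC);cv2.imwrite('pics/t1.png',c)
E
```

```text
front [562.3  56.2 185.2  -0.8] 1.98
front [558.8  56.8 181.8   5.1] 23.19
A [633.1 -97.7 142.5   5.1] 5.52
A [629.3 -96.8 139.3   9.9] 199.03
B [ 646.6 -218.6  104.9   20.2] 3.49
B [ 642.6 -217.6   94.5   25. ] 323.0
C [ 502.7 -109.8  154.4   12.2] 1.84
C [ 498.7 -108.8  158.    19.9] 126.95
D [ 510.2 -239.   196.2    9.5] 20.57
D [ 506.4 -237.9  189.2   14.8] 330.17
```

View pics/s1.png

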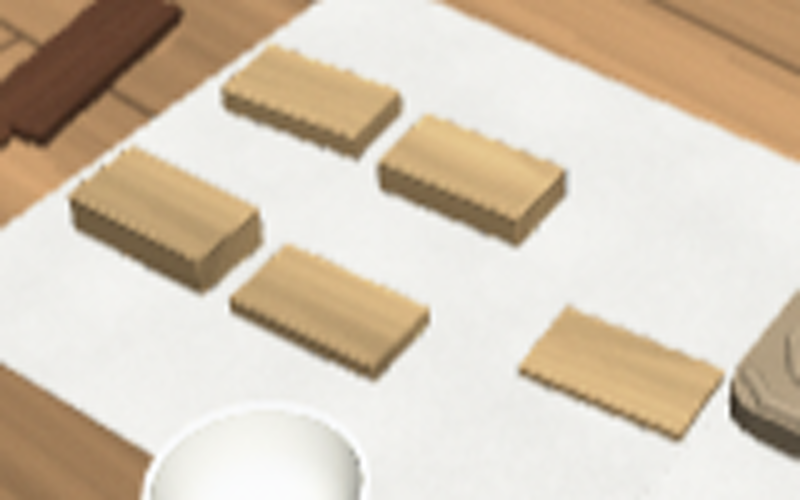

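View pics/t1.png

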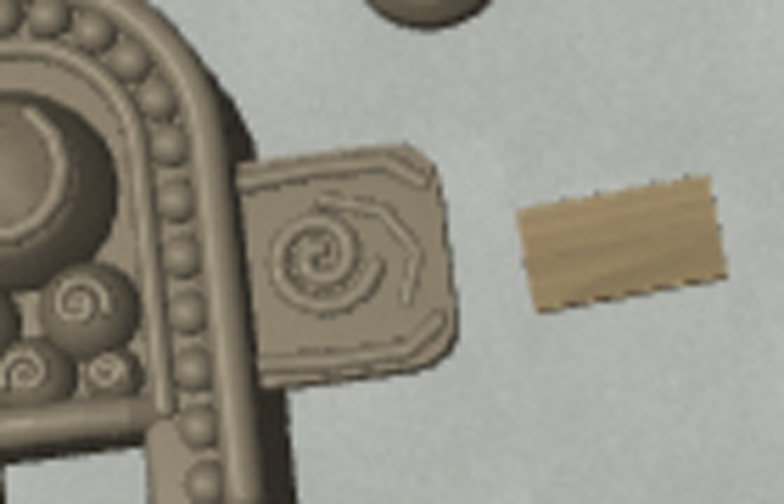

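Run:
```python
from h import *
ps,pt=env.read_camera('scene'),env.read_camera('top')
for n,uv,t in (('front',(301,183),.01),('B',(397,153),.03),('D',(405,200),.02),('A',(354,158),.015),('C',(360,203),.025)):
    x,y,_=unproj(pt,uv,.02)
    for p in(pt,ps):
        q=fit(p,x,y,.13,t,free=False);print(n,(q.x[:3]*1000).round(1),round(q.fun,2))
def wing(v,rad):
    x,y,a=v;c,s=np.cos(a),np.sin(a);o=[]
    for z in(.062,.082):
        th=np.linspace(0,np.pi/2,6)
        l=[(.055,.085)]+[(.055-rad+rad*np.cos(k),rad-rad*np.sin(k)) for k in th]
        l+=[(-i,j) for i,j in l[::-1]]
        o+=[[x+c*i-s*j,y+s*i+c*j,z] for i,j in l]
    return np.array(o)
x,y,_=unproj(pt,(271,186),.07)
for p in(pt,ps):
    s=alpha(p)
    uv=proj(p,wing((x,y,.13),.02));l,tt=np.floor(uv.min(0)).astype(int)-5;R,b=np.ceil(uv.max(0)).astype(int)+6
    r=(l,tt,R,b);q0=s[tt:b,l:R];print(r,np.percentile(q0,[5,25,50,75,95]).round(3))
    lo,hi=np.percentile(s[tt:b,l:R],[5,60]);A=np.clip((q0-lo)/(hi-lo),0,1)
    # only pixels lying outside y>0.075 at z~.07
    uu,vv=np.meshgrid(np.arange(l,R),np.arange(tt,b))
    W=np.array([[ (unproj(p,(u,w),.07)-[x,y,0])@[-np.sin(.13),np.cos(.13),0] for u in range(l,R)] for w in range(tt,b)])<.07
    f=lambda v:(((cover(p,wing(v[:3],abs(v[3])),r)-A)*W)**2).sum()
    v0=np.array([x,y,.15,.02]);q=minimize(f,v0,method='Nelder-Mead',options=dict(initial_simplex=v0+np.vstack([np.zeros(4),np.diag([.008,.008,.05,.008])]),maxiter=400))
    print('wing',(q.x*1000).round(1),round(q.fun,2))
```

```text
front [561.4  56.  184.3] 9.35
front [560.5  57.9 179.6] 43.2
B [ 645.5 -217.3  101.7] 16.85
B [ 644.3 -215.2   83.3] 342.14
D [ 509.3 -237.7  194.3] 29.35
D [ 508.7 -235.4  185.4] 347.86
A [631.9 -97.2 144.3] 16.51
A [631.2 -95.1 134.6] 219.31
C [ 501.7 -108.9  151. ] 11.02
C [ 501.  -107.   145.1] 144.18
(np.int64(231), np.int64(161), np.int64(279), np.int64(217)) [0.028 0.034 0.204 0.214 0.223]
wing [545.4 137.8 128.9  23.8] 5.05
(np.int64(328), np.int64(212), np.int64(388), np.int64(268)) [0.012 0.017 0.247 0.26  0.272]
wing [544.7 139.8 121.5  24.7] 75.34
```

>>> {"api": "apply_moves", "payload": {"targets": [[[306,656,-63],[0,0,1.297]],[[306,656,-63],[0,0,1.297]],[[306,656,-63],[0,0,1.297]],[[306,656,-63],[0,0,1.297]],[[306,656,-63],[0,0,1.297]],[[306,656,-63],[0,0,1.297]],[[306,656,-63],[0,0,1.297]],[[306,656,-63],[0,0,1.297]]], "hand": 87, "squeeze": 15}}

```text
time_s: 2.0
tool_pos: [0.4226, -0.2356, 0.1881]
tool_rot: [180.0, 0.1, 92.1]
force: [1.1, -0.7, -1.0]
grip_width: 0.0872
```

>>> {"api": "apply_moves", "payload": {"targets": [[[137,292,-68],[0,0,0.09]],[[137,292,-68],[0,0,0.09]],[[137,292,-68],[0,0,0.09]],[[137,292,-68],[0,0,0.09]],[[137,292,-68],[0,0,0.09]],[[137,292,-68],[0,0,0.09]],[[137,292,-68],[0,0,0.09]],[[137,292,-68],[0,0,0.09]]]}}

```text
time_s: 2.8
tool_pos: [0.5592, 0.0607, 0.1193]
tool_rot: [180.0, -0.2, 97.3]
force: [-0.3, -0.5, 0.6]
grip_width: 0.0868
```

>>> {"api": "apply_moves", "payload": {"targets": [[[1,-4,-50],[0,0,0]],[[1,-4,-90],[0,0,0]],[[1,-4,-110],[0,0,0]],[[1,-4,-114],[0,0,0]],[[1,-4,-114],[0,0,0]]]}}

```text
time_s: 3.3
tool_pos: [0.5599, 0.0498, 0.006]
tool_rot: [-180.0, 0.0, 96.8]
force: [1.0, 0.7, 0.3]
grip_width: 0.0869
```

Run:
```python
from h import *
p=env.read_camera('scene');pt=env.read_camera('top');o=env.get_obs();print(o['tool_pos'],o['force'],o['tool_rot'])
a=cv2.resize(p['image'][180:300,240:400,::-1],(640,480),interpolation=cv2.INTER_CUBIC);cv2.imwrite('pics/s2.png',a)
```

```text
[0.56141873 0.05034183 0.00758268] [1.05685367 1.1700071  0.36521692] [1.79837352e+02 3.26249192e-02 9.68443318e+01]
```

View pics/s2.png

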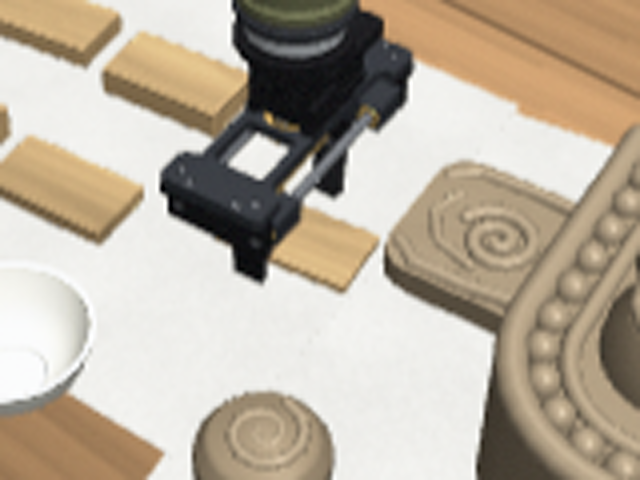

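>>> {"api": "apply_moves", "payload": {"targets": [[[0,0,0],[0,0,0.007]],[[0,0,0],[0,0,0.007]],[[0,0,0],[0,0,0.007]],[[0,0,0],[0,0,0.007]],[[0,0,0],[0,0,0.007]],[[-2,0,0],[0,0,0.007]],[[-4,0,0],[0,0,0.007]],[[-4,0,0],[0,0,0.007]]], "hand": 45}}

```text
time_s: 4.2
tool_pos: [0.556, 0.0507, 0.0061]
tool_rot: [180.0, 0.0, 97.3]
force: [-0.2, 0.2, 2.0]
grip_width: 0.0539
```

>>> {"api": "apply_moves", "payload": {"targets": [[[0,0,0],[0,0,0]],[[0,0,0],[0,0,0]],[[0,0,0],[0,0,0]],[[0,0,0],[0,0,0]],[[0,0,0],[0,0,0]],[[0,0,50],[0,0,0]],[[0,0,90],[0,0,0]],[[0,0,110],[0,0,0]]], "hand": 87}}

```text
time_s: 5.0
tool_pos: [0.5579, 0.0512, 0.1196]
tool_rot: [179.7, 0.0, 97.3]
force: [1.1, 0.0, 0.6]
grip_width: 0.0868
```

>>> {"api": "apply_moves", "payload": {"targets": [[[89,-266,0],[0,0,-0.033]],[[89,-266,0],[0,0,-0.033]],[[89,-266,0],[0,0,-0.033]],[[89,-266,0],[0,0,-0.033]],[[89,-266,0],[0,0,-0.033]],[[89,-266,0],[0,0,-0.033]],[[89,-266,-25],[0,0,-0.033]],[[89,-266,-50],[0,0,-0.033]]]}}

```text
time_s: 5.8
tool_pos: [0.6456, -0.2175, 0.0656]
tool_rot: [179.9, 0.0, 95.2]
force: [-0.4, -0.1, 0.5]
grip_width: 0.0872
```

Run:
```python
from h import *
pt=env.read_camera('top');ps=env.read_camera('scene');o=env.get_obs();print(o['tool_pos'],o['tool_rot'])
for p in (pt,ps):
    q=fit(p,.556,.057,.13,.01,free=False);print((q.x[:3]*1000).round(1),round(q.fun,2))
```

```text
[ 0.64199742 -0.21495662  0.06157368] [-179.60464156   -0.18885084   95.36982162]
[555.2  56.4 174.3] 9.71
[554.6  58.5 159.6] 49.45
```

>>> {"api": "apply_moves", "payload": {"targets": [[[0,0,-40],[0,0,0]],[[0,0,-53],[0,0,0]],[[0,0,-53],[0,0,0]],[[0,0,-53],[0,0,0]]]}}

```text
time_s: 6.3
tool_pos: [0.6457, -0.2153, 0.0142]
tool_rot: [179.9, 0.0, 95.4]
force: [0.0, 0.7, 0.2]
grip_width: 0.0872
```

>>> {"api": "apply_moves", "payload": {"targets": [[[0,0,0],[0,0,0]],[[0,0,0],[0,0,0]],[[0,0,0],[0,0,0]],[[0,0,0],[0,0,0]],[[0,0,0],[0,0,0]],[[0,0,0],[0,0,0]]], "hand": 45, "squeeze": 20}}

```text
time_s: 6.9
tool_pos: [0.6451, -0.2154, 0.0131]
tool_rot: [180.0, 0.0, 95.4]
force: [-1.0, -0.4, 1.2]
grip_width: 0.0539
```

>>> {"api": "apply_moves", "payload": {"targets": [[[0,0,45],[0,0,0]],[[0,0,90],[0,0,0]],[[-45,100,90],[0,0,0.042]],[[-90,272,90],[0,0,0.042]],[[-90,272,90],[0,0,0.042]],[[-90,272,90],[0,0,0.042]],[[-90,272,90],[0,0,0.042]],[[-90,272,90],[0,0,0.042]]]}}

```text
time_s: 7.7
tool_pos: [0.5534, 0.0604, 0.1029]
tool_rot: [-180.0, -0.0, 98.0]
force: [-0.1, -0.3, -1.1]
grip_width: 0.0539
```

>>> {"api": "apply_moves", "payload": {"targets": [[[0,0,0],[0,0,0]],[[0,0,0],[0,0,0]]]}}

```text
time_s: 7.9
tool_pos: [0.5547, 0.0576, 0.1029]
tool_rot: [180.0, 0.0, 98.0]
force: [-0.4, -1.1, -1.3]
grip_width: 0.0538
```

Run:
```python
from h import *
for i in range(4):
    o=env.get_obs();print(o['time_s'],o['tool_pos'].round(4),o['tool_rot'].round(1),o['force'].round(1),o['grip_width']); env.read_camera('top')
```

```text
7.9 [0.5547 0.0576 0.1029] [180.   0.  98.] [-0.4 -1.1 -1.3] 0.05382132090281966
7.95 [0.5551 0.0559 0.1028] [-1.80e+02  1.00e-01  9.78e+01] [ 0.8 -0.1 -0.9] 0.053920614456394046
8.0 [0.5553 0.0551 0.1027] [-180.     0.    97.7] [-0.6 -0.3 -1.4] 0.05373652517501011
8.05 [0.5553 0.0548 0.1026] [-180.     0.    97.7] [-0.2  0.7 -0.7] 0.05386155169414371
```

>>> {"api": "apply_moves", "payload": {"targets": [[[0,2,-40],[0,0,0]],[[0,2,-65],[0,0,0]],[[0,2,-75],[0,0,0]],[[0,2,-79],[0,0,0]],[[0,2,-79],[0,0,0]],[[0,2,-79],[0,0,0]]]}}

```text
time_s: 8.7
tool_pos: [0.5564, 0.0586, 0.0251]
tool_rot: [179.9, 0.0, 97.8]
force: [0.4, 0.7, -0.4]
grip_width: 0.0538
```

>>> {"api": "apply_moves", "payload": {"targets": [[[0,0,0],[0,0,0]],[[0,0,0],[0,0,0]],[[0,0,0],[0,0,0]],[[0,0,0],[0,0,0]],[[0,0,0],[0,0,0]],[[0,0,30],[0,0,0]],[[0,0,70],[0,0,0]],[[0,0,110],[0,0,0]]], "hand": 87}}

```text
time_s: 9.5
tool_pos: [0.5544, 0.0588, 0.1347]
tool_rot: [-179.9, -0.0, 97.8]
force: [-0.8, -0.7, -0.4]
grip_width: 0.0871
```

>>> {"api": "apply_moves", "payload": {"targets": [[[-46,-293,0],[0,0,0.056]],[[-46,-293,0],[0,0,0.056]],[[-46,-293,0],[0,0,0.056]],[[-46,-293,0],[0,0,0.056]],[[-46,-293,0],[0,0,0.056]],[[-46,-293,0],[0,0,0.056]],[[-46,-293,-25],[0,0,0.056]],[[-46,-293,-50],[0,0,0.056]]]}}

```text
time_s: 10.3
tool_pos: [0.5089, -0.2371, 0.0839]
tool_rot: [179.9, 0.1, 100.7]
force: [0.3, 0.0, 0.1]
grip_width: 0.0871
```

Run:
```python
from h import *
pt=env.read_camera('top')
for i in range(2): p=env.read_camera('scene')
o=env.get_obs();print(o['time_s'],o['tool_pos'].round(4),o['tool_rot'].round(1),o['force'].round(1))
for q_ in (pt,p):
    q=fit(q_,.556,.057,.13,.03,z0=.01,free=False);print((q.x[:3]*1000).round(1),round(q.fun,2))
a=cv2.resize(p['image'][180:280,240:400,::-1],(800,500),interpolation=cv2.INTER_CUBIC);cv2.imwrite('pics/s3.png',a)
```

```text
10.45 [ 0.5077 -0.2337  0.0825] [-179.8   -0.2  101. ] [0.1 0.4 0.4]
[555.1  56.6 153.7] 8.64
[559.1  61.5 154.2] 50.82
```

View pics/s3.png

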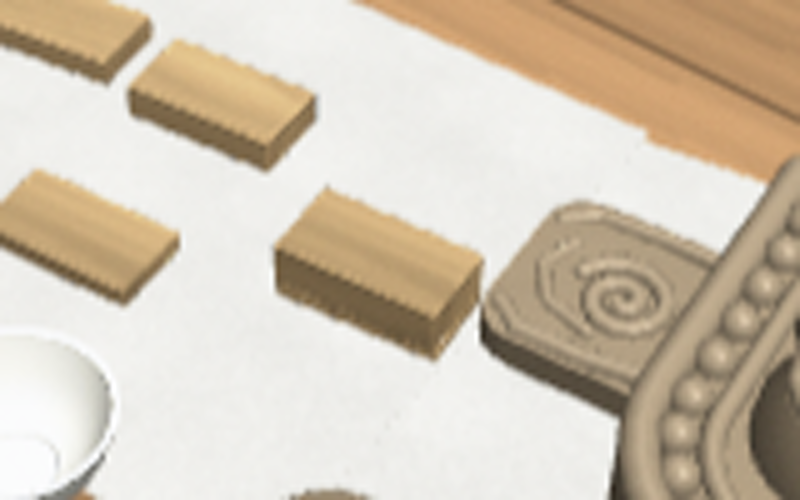

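The 30 lies flush on the front 10 (crop ~(380,270)). Next I'll fetch D, the 20.

>>> {"api": "apply_moves", "payload": {"targets": [[[1,-3,-45],[0,0,0]],[[1,-3,-65],[0,0,0]],[[1,-3,-71],[0,0,0]],[[1,-3,-71],[0,0,0]],[[1,-3,-71],[0,0,0]]]}}

```text
time_s: 10.95
tool_pos: [0.5116, -0.2376, 0.0148]
tool_rot: [179.9, 0.1, 101.0]
force: [0.3, 0.8, 1.3]
grip_width: 0.087
```

>>> {"api": "apply_moves", "payload": {"targets": [[[0,0,0],[0,0,0]],[[0,0,0],[0,0,0]],[[0,0,0],[0,0,0]],[[0,0,0],[0,0,0]],[[0,0,0],[0,0,0]],[[0,0,0],[0,0,0]]], "hand": 45}}

```text
time_s: 11.55
tool_pos: [0.51, -0.2375, 0.013]
tool_rot: [-180.0, 0.0, 101.0]
force: [-0.7, -0.6, 1.0]
grip_width: 0.0537
```

>>> {"api": "apply_moves", "payload": {"targets": [[[0,0,45],[0,0,0]],[[0,0,90],[0,0,0]],[[15,90,105],[0,0,-0.056]],[[46,293,105],[0,0,-0.056]],[[46,293,105],[0,0,-0.056]],[[46,293,105],[0,0,-0.056]],[[46,293,105],[0,0,-0.056]],[[46,293,105],[0,0,-0.056]]]}}

```text
time_s: 12.35
tool_pos: [0.5559, 0.0578, 0.1181]
tool_rot: [180.0, 0.0, 97.8]
force: [1.1, -0.4, -0.8]
grip_width: 0.0538
```

>>> {"api": "apply_moves", "payload": {"targets": [[[0,0,0],[0,0,0]],[[0,0,0],[0,0,0]],[[0,0,0],[0,0,0]],[[0,0,0],[0,0,0]]]}}

```text
time_s: 12.75
tool_pos: [0.556, 0.0535, 0.1176]
tool_rot: [-180.0, 0.0, 97.6]
force: [-0.8, -1.3, -0.9]
grip_width: 0.0535
```

>>> {"api": "apply_moves", "payload": {"targets": [[[-1,2,-30],[0,0,0]],[[-1,2,-50],[0,0,0]],[[-1,2,-60],[0,0,0]],[[-1,2,-63],[0,0,0]],[[-1,2,-63],[0,0,0]],[[-1,2,-63],[0,0,0]]]}}

```text
time_s: 13.35
tool_pos: [0.5559, 0.0575, 0.0559]
tool_rot: [179.9, 0.0, 97.8]
force: [0.0, 0.5, -0.6]
grip_width: 0.0538
```

>>> {"api": "apply_moves", "payload": {"targets": [[[0,0,0],[0,0,0]],[[0,0,0],[0,0,0]],[[0,0,0],[0,0,0]],[[0,0,0],[0,0,0]],[[0,0,0],[0,0,0]],[[0,0,30],[0,0,0]],[[0,0,60],[0,0,0]],[[0,-50,85],[0,0,0]]], "hand": 87}}

```text
time_s: 14.15
tool_pos: [0.5556, 0.0205, 0.1396]
tool_rot: [179.8, -0.2, 98.5]
force: [1.4, -1.3, 1.2]
grip_width: 0.0868
```

>>> {"api": "apply_moves", "payload": {"targets": [[[0,-150,20],[0,0,0]],[[0,-150,20],[0,0,0]],[[0,-150,20],[0,0,0]],[[0,-150,20],[0,0,0]],[[0,-150,20],[0,0,0]]]}}

```text
time_s: 14.65
tool_pos: [0.5548, -0.1389, 0.1572]
tool_rot: [180.0, -0.0, 97.6]
force: [0.5, 1.6, 0.7]
grip_width: 0.0871
```

Run:
```python
from h import *
pt=env.read_camera('top')
for i in range(2): p=env.read_camera('scene')
o=env.get_obs();print(o['time_s'],o['tool_pos'].round(4),o['tool_rot'].round(1),o['force'].round(1))
for q_ in (pt,p):
    q=fit(q_,.556,.057,.13,.06,z0=.0,free=False);print((q.x[:3]*1000).round(1),round(q.fun,2))
a=cv2.resize(p['image'][180:280,240:400,::-1],(640,400),interpolation=cv2.INTER_CUBIC);cv2.imwrite('pics/s4.png',a)
```

```text
14.8 [ 0.5551 -0.135   0.1571] [180.   -0.   97.9] [-0.5  0.7  0.2]
[555.8  57.3 152.7] 7.46
[555.   58.2 146.1] 65.45
```

View pics/s4.png

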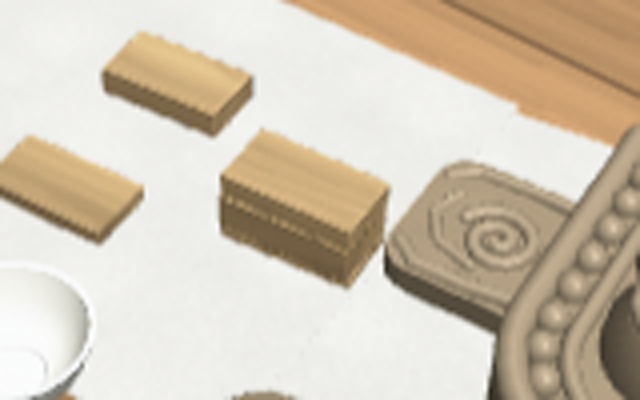

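>>> {"api": "apply_moves", "payload": {"targets": [[[5,60,0],[0.433,0.055,0]],[[5,110,0],[0.433,0.055,0]],[[5,157,-20],[0.433,0.055,0]],[[5,157,-40],[0.433,0.055,0]],[[5,157,-60],[0.433,0.055,0]],[[5,157,-60],[0.433,0.055,0]],[[5,157,-60],[0.433,0.055,0]],[[5,157,-60],[0.433,0.055,0]]]}}

```text
time_s: 15.6
tool_pos: [0.5609, 0.0204, 0.0986]
tool_rot: [179.6, -25.0, 97.9]
force: [-0.3, 0.5, -0.2]
grip_width: 0.0873
```

Run:
```python
from h import *
from scipy.spatial.transform import Rotation as R
for i in range(3):
    env.read_camera('scene')
    o=env.get_obs();print(o['time_s'],o['tool_pos'].round(4),o['tool_rot'].round(1),o['force'].round(1)); print(R.from_euler('xyz',o['tool_rot'],degrees=True).as_matrix().round(3).tolist())
```

```text
15.65 [0.561  0.02   0.0986] [179.6 -24.9  97.9] [ 0.4 -0.9 -0.3]
[[-0.125, 0.991, -0.051], [0.898, 0.135, 0.419], [0.422, 0.006, -0.907]]
15.7 [0.5609 0.0199 0.0986] [179.6 -24.9  97.9] [-0.5 -0.3  0.2]
[[-0.125, 0.991, -0.051], [0.898, 0.135, 0.419], [0.422, 0.006, -0.907]]
15.75 [0.5608 0.0198 0.0984] [179.6 -24.9  97.9] [-0.5  0.2 -0.3]
[[-0.125, 0.991, -0.051], [0.898, 0.135, 0.419], [0.422, 0.006, -0.907]]
```

>>> {"api": "apply_moves", "payload": {"targets": [[[-1,2,-45],[0,0,0]],[[-1,2,-75],[0,0,0]],[[-1,2,-86],[0,0,0]],[[-1,2,-89],[0,0,0]],[[-1,2,-89],[0,0,0]],[[-1,2,-89],[0,0,0]]]}}

```text
time_s: 16.35
tool_pos: [0.5604, 0.0218, 0.0099]
tool_rot: [179.6, -25.0, 97.9]
force: [0.1, 0.1, -1.0]
grip_width: 0.0869
```

>>> {"api": "apply_moves", "payload": {"targets": [[[0,0,0],[0,0,0]],[[0,0,0],[0,0,0]],[[0,0,0],[0,0,0]],[[0,0,0],[0,0,0]],[[0,0,0],[0,0,0]],[[0,0,0],[0,0,0]]], "hand": 45, "squeeze": 20}}

```text
time_s: 16.95
tool_pos: [0.5595, 0.0217, 0.0084]
tool_rot: [179.7, -25.0, 97.8]
force: [0.7, 0.3, 0.9]
grip_width: 0.0538
```

Run:
```python
from h import *
p=env.read_camera('scene')
o=env.get_obs();print(o['time_s'],o['tool_pos'].round(4),o['tool_rot'].round(1),o['force'].round(1),o['grip_width'])
a=cv2.resize(p['image'][180:280,240:400,::-1],(800,500),interpolation=cv2.INTER_CUBIC);cv2.imwrite('pics/s5.png',a)
```

```text
17.0 [0.5595 0.0217 0.0084] [179.7 -25.   97.8] [1.6 0.9 0.6] 0.054014157054135606
```

View pics/s5.png

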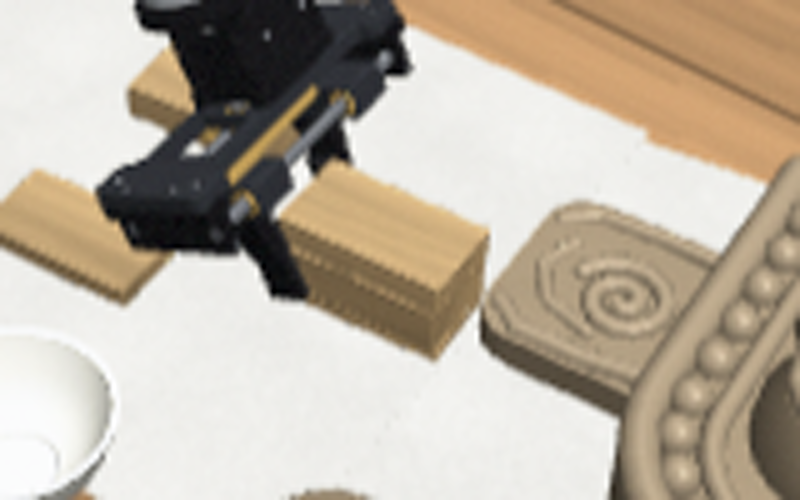

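>>> {"api": "apply_moves", "payload": {"targets": [[[-1,8,0],[0,0,0]],[[-2,16,0],[0,0,-0.01]],[[-3,24,0],[0,0,-0.01]],[[-4,32,0],[0,0,-0.01]],[[-5,40,0],[0,0,-0.01]],[[-5,40,0],[0,0,-0.01]]]}}

```text
time_s: 17.6
tool_pos: [0.5531, 0.0647, 0.0084]
tool_rot: [179.8, -25.1, 97.4]
force: [0.4, 2.7, 0.8]
grip_width: 0.0537
```

Run:
```python
from h import *
p=env.read_camera('scene')
o=env.get_obs();print(o['time_s'],o['tool_pos'].round(4),o['tool_rot'].round(1),o['force'].round(1),o['grip_width'])
a=cv2.resize(p['image'][190:270,260:388,::-1],(800,500),interpolation=cv2.INTER_CUBIC);cv2.imwrite('pics/s6.png',a)
```

```text
17.65 [0.5531 0.0645 0.0084] [179.8 -25.1  97.4] [1.1 2.  2. ] 0.053802321916940586
```

View pics/s6.png

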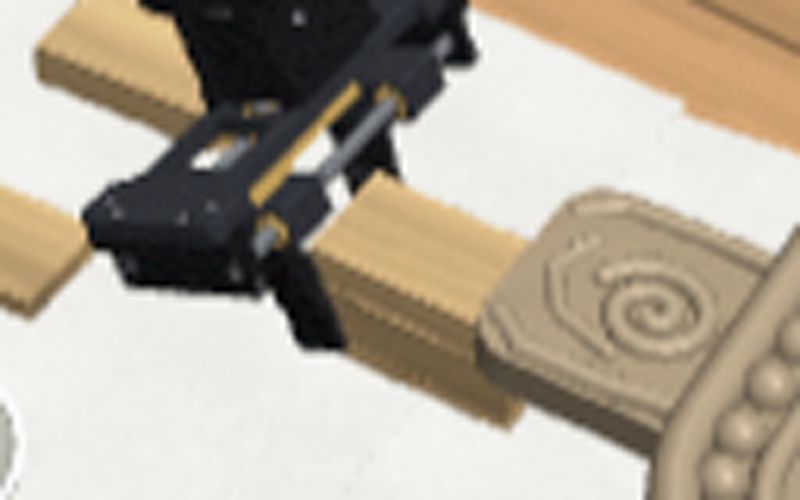

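>>> {"api": "apply_moves", "payload": {"targets": [[[-1,8,0],[0,0,0]],[[-2,16,0],[0,0,0]],[[-3,24,0],[0,0,0]],[[-4,31,0],[0,0,0]],[[-4,31,0],[0,0,0]]]}}

```text
time_s: 18.15
tool_pos: [0.5494, 0.0951, 0.0084]
tool_rot: [179.8, -25.1, 97.4]
force: [1.7, 1.8, 1.5]
grip_width: 0.0537
```

>>> {"api": "apply_moves", "payload": {"targets": [[[-1,8,0],[0,0,0]],[[-2,16,0],[0,0,0]],[[-3,24,0],[0,0,0]],[[-3,29,0],[0,0,0]],[[-3,29,0],[0,0,0]],[[-3,29,0],[0,0,0]]]}}

```text
time_s: 18.75
tool_pos: [0.5468, 0.123, 0.0084]
tool_rot: [179.7, -25.1, 97.3]
force: [0.7, 0.6, 2.5]
grip_width: 0.054
```

Run:
```python
from h import *
p=env.read_camera('scene');t=env.read_camera('top')
o=env.get_obs();print(o['time_s'],o['tool_pos'].round(4),o['tool_rot'].round(1),o['force'].round(1),o['grip_width'])
a=cv2.resize(p['image'][190:270,260:388,::-1],(640,400),interpolation=cv2.INTER_CUBIC)
b=cv2.resize(t['image'][150:225,220:340,::-1],(640,400)[::1],interpolation=cv2.INTER_CUBIC)
cv2.imwrite('pics/s7.png',cv2.resize(np.vstack([a,b]),(480,600)))
```

```text
18.85 [0.5468 0.123  0.0084] [179.7 -25.1  97.3] [1.4 1.7 3. ] 0.053934794878195115
```

View pics/s7.png

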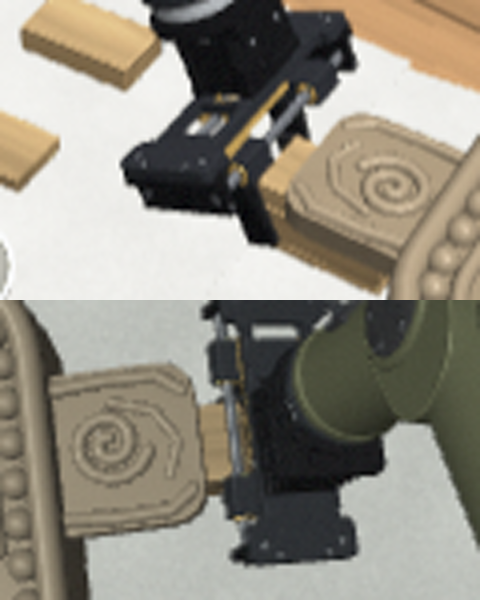

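>>> {"api": "apply_moves", "payload": {"targets": [[[0,3,0],[0,0,0]],[[0,3,0],[0,0,0]],[[0,3,0],[0,0,0]]]}}

```text
time_s: 19.15
tool_pos: [0.5471, 0.1241, 0.0084]
tool_rot: [179.8, -25.0, 97.3]
force: [-1.2, -3.2, 6.1]
grip_width: 0.0543
```

>>> {"api": "apply_moves", "payload": {"targets": [[[0,0,0],[0,0,0]],[[0,0,0],[0,0,0]],[[0,0,0],[0,0,0]],[[0,0,0],[0,0,0]],[[0,0,0],[0,0,0]],[[2,-15,0],[0,0,0]],[[5,-40,4],[0,0,0]],[[8,-60,20],[0,0,0]]], "hand": 87}}

```text
time_s: 19.95
tool_pos: [0.5539, 0.0623, 0.0269]
tool_rot: [179.9, -25.0, 97.2]
force: [-0.3, -0.4, -0.2]
grip_width: 0.0865
```

>>> {"api": "apply_moves", "payload": {"targets": [[[0,-60,50],[0,0,0]],[[0,-110,100],[0,0,0]],[[0,-160,150],[0,0,0]],[[0,-210,200],[0,0,0]],[[0,-250,200],[0,0,0]],[[0,-250,200],[0,0,0]]]}}

```text
time_s: 20.55
tool_pos: [0.5545, -0.1694, 0.2185]
tool_rot: [179.7, -24.9, 97.2]
force: [0.7, 0.5, -0.3]
grip_width: 0.0867
```

Run:
```python
from h import *
p=env.read_camera('scene');t=env.read_camera('top')
o=env.get_obs();print(o['time_s'],o['tool_pos'].round(4),o['force'].round(1))
for x,y,a,h in((.632,-.096,.14,.015),(.501,-.108,.15,.025)): print((fit(t,x,y,a,h,free=False).x*1000).round(1))
a=cv2.resize(p['image'][200:262,290:390,::-1],(480,300),interpolation=cv2.INTER_CUBIC)
b=cv2.resize(t['image'][155:217,230:330,::-1],(480,300),interpolation=cv2.INTER_CUBIC)
cv2.imwrite('pics/s8.png',np.vstack([a,b]))
```

```text
20.65 [ 0.5558 -0.1771  0.2193] [-0.1 -0.2 -1. ]
[631.9 -97.1 147.8  19.5]
[ 501.6 -108.9  152.8   30.3]
```

View pics/s8.png

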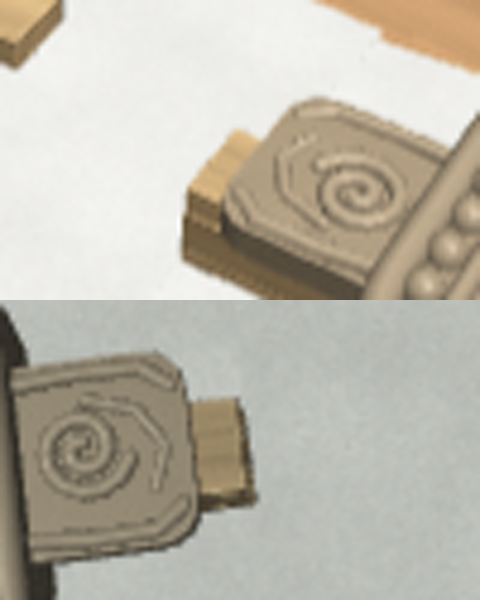

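Run:
```python
from h import *
p=env.read_camera('scene');t=env.read_camera('top')
def z(p,l,tt,w,h,k,ov):
    a=cv2.resize(p['image'][tt:tt+h,l:l+w,::-1],(w*k,h*k),interpolation=cv2.INTER_CUBIC)
    if ov:
        for z0,c in((0,(0,255,0)),(.01,(0,255,255)),(.04,(255,0,0)),(.06,(0,0,255))):
            q=proj(p,box(.5425,.160,.127,z0,z0)[:4])[[0,1,3,2]]
            cv2.polylines(a,[((q-[l,tt]+.5)*k).round().astype(int)],True,c,1)
    return a
cv2.imwrite('pics/s9.png',np.vstack([np.hstack([z(p,320,218,40,30,10,o) for o in(0,1)]),np.hstack([z(t,260,170,40,30,10,o) for o in(0,1)])]))
```

```text
(no output)
```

View pics/s9.png

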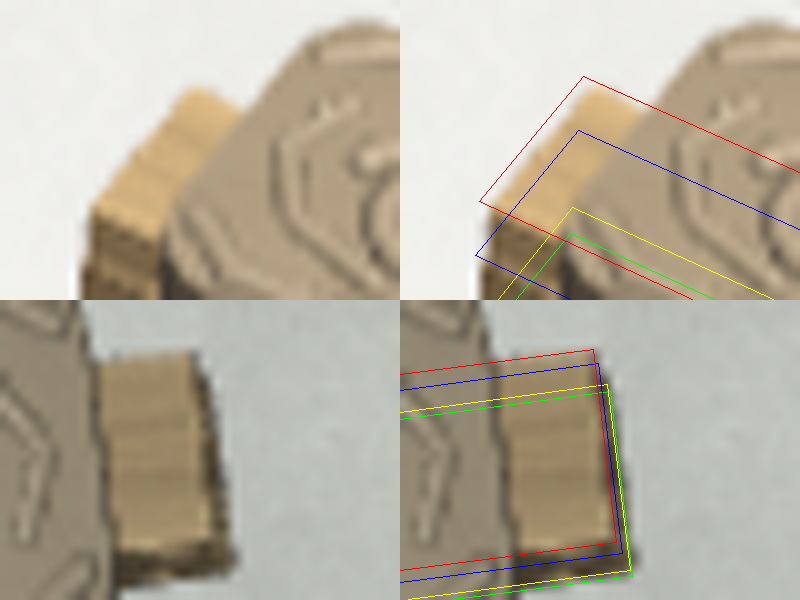

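```bash
python3 -c "
from cell import env
print(env.sign_off(), env.get_obs()['time_s'])"
```

```text
the job is handed in; nothing more can be done
the job is handed in; nothing more can be done
```

The near wing is propped and the job is handed in at about 21 s of the 58 s allowed; there was no verdict. I squared up the front packer (10 mm), set the 30 mm and then the 20 mm on it, and slid the 60 mm stack under the wing with the tool tilted back.

- **Placement:** in the last look, outlines drawn in both cameras at the pose I worked out lie within a few millimetres of the stack. That puts it on the wing's centre line, roughly square to it, with about 28 mm showing, looking level and clear of the arm.
- **Packers not needed:** the 15 mm and 25 mm packers still measure within 1 mm of their starts. I kept the arm clear of the bowl, paddle and ornament but did not measure them again at the end.
- **Thickness:** the fitted thicknesses all came out 5 mm too small, as 5, 10, 15, 20 and 25. I therefore told the packers apart by their order and the even 5 mm steps, not by direct measurement.
- **Yaw:** the first yaw readings of the front packer and of the stack were 0.02 to 0.04 rad above the tool's own angle, which is well within tolerance.
- **Force on the last nudge:** on the final push the tool's force reading rose to about 7 N and it moved only about 1 of the 3 mm asked. Something made light contact, perhaps the wing, so I stopped pushing and let go. The force on the tile itself was not measured.

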